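Make up two spindle kits at the stores desk

TASK

Make up the two repair kits on the spindle stands, sliding each part over the post so that it lies flat: on the stand with the square base put the belt pulley at the bottom, then the plain spacer, then the ball bearing on top; on the stand with the round base put the gear at the bottom and the hexagon nut on top of it. Let go of everything when done, and leave the jar, the stapler and the tape roll where they are.

Things in the scene. Friction and masses are not known exactly. Their poses are not given: they have to be found in the camera images.
- pulley: Aluminium V-belt pulley: a round disc with a V groove around its rim, 60 mm outside diameter, 18 mm high, with a 25 mm through hole, about 0.12 kg. Its origin is the centre of its underside, z is its axis, pointing up; it lies flat on the desk.
- spacer: Plain steel spacer ring with smooth sides, no groove or teeth: 36 mm outside diameter, 20 mm high, with a 25 mm through hole, about 0.08 kg. Its origin is the centre of its underside, z is its axis, pointing up; it lies flat on the desk.
- bearing: Steel ball bearing: bright outer and inner rings with a black seal between them, 47 mm outside diameter, 14 mm high, with a 25 mm through hole, about 0.09 kg. Its origin is the centre of its underside, z is its axis, pointing up; it lies flat on the desk.
- gear: Dark steel spur gear with 20 straight teeth, 54 mm diameter over the teeth, 14 mm high, with a 25 mm through hole, about 0.13 kg. Its origin is the centre of its underside, z is its axis, pointing up; it lies flat on the desk.
- nut: Large steel hexagon nut, 50 mm across flats (57.7 mm across corners), 18 mm high, with a 24 mm through hole, about 0.19 kg. Its y axis is square to a pair of flats (the next pairs are 60 degrees on). Its origin is the centre of its underside, z is its axis, pointing up; it lies flat on the desk.
- square_stand: Spindle stand with a grey SQUARE base, 90 x 90 mm, 12 mm thick; x and y along the base's sides. Fixed to the desk. Its origin is the centre of the base's underside, on the desk; z up along the post. The post stands in the middle of the base: plain steel, 15 mm diameter up to 52 mm above the desk, then a tapered tip (8 mm long) to 6 mm diameter at 60 mm above the desk.
- round_stand: Spindle stand with a grey ROUND base, 90 mm diameter, 12 mm thick. Fixed to the desk. Its origin is the centre of the base's underside, on the desk; z up along the post. The post stands in the middle of the base: plain steel, 15 mm diameter up to 52 mm above the desk, then a tapered tip (8 mm long) to 6 mm diameter at 60 mm above the desk.
- jar: White plastic jar with a black lid, 48 mm diameter, 60 mm high, standing loose on the desk. A bystander: leave it. Origin: centre of its underside.
- stapler: Black desk stapler, 100 x 30 mm, 42 mm high, loose on the desk. A bystander: leave it. Origin: centre of its underside; x along its length.
- tape_roll: Roll of brown adhesive tape lying flat, 72 mm outside diameter, 24 mm high, with a 50 mm hole, loose on the desk. A bystander: leave it. Origin: centre of its underside.
There are look-alikes about, which are no part of the job. Leave any green or turquoise look-alike of the pulley alone.

How it is judged:
By the outcome, as a careful person would: the job done as asked, in the order asked, and still so for the second after the job is handed in, with the robot touching nothing.
It also fails if it takes over 106 s, if anything falls off the work surface, if the arm or the gripper's body presses on something with over 40 N, if the wrist force passes 120 N, or if a joint passes its speed limit or range.

ROBOT

A 6-joint arm with a two-finger parallel gripper is mounted at the origin on the work surface. World frame = base frame: x ahead of the robot, y to its left, z up, the work surface at z = 0. Lengths are in m, angles in degrees, forces in N, time in s.
With the tool pointing down it reaches from about 0.25 to 0.725 m from the base axis. Payload 9.7 kg.
Tool frame: the origin (TCP) lies midway between the tips of the shut fingers; the grasp point (between the pads) lies 19 mm behind it (grip_point_offset is the distance from the TCP to the grasp point, in m); y points along the fingers, z is the direction in which the jaws open and shut, and the axes are right-handed (so a half turn about y gives the same grasp; the last joint's range is limited). The gripper opens to 85 mm and grips with 20 to 120 N. Pads are 22 mm wide; open, the fingers measure 114 mm over their backs; the gripper's body (76 mm by 85 mm) begins 54 mm behind the grasp point. The pads swing forward as they close: fully open they stand 13 mm farther back than shut.
Start: joints at [65.89, 4.979, 10.078, 95.1, 0, 90], TCP at [0.225, 0.502, 0.231] pointing down, gripper open.
Joint ranges: [-179.16, 179.16], [-48.56, 103.87], [-65.8, 70.77], [-126.05, 130.52], [-82.76, 87.17], [-180, 180]. Speed limits (degrees/s): [127.2, 127.2, 147.25, 180, 180, 180].

INTERFACE

Orientations are given as [roll, pitch, yaw] about the fixed x, y, z axes, in that order (R = Rz(yaw) Ry(pitch) Rx(roll)).
In Python, from workcell import get_obs, camera, job_done, grip_point_offset gives the robot as it stands.
- The arm moves only by the tool move_arm, never from a script. Its argument "deltas" is a list that holds one entry, the list of rows, each a list of 4 numbers: the shift along the tool's x, y, z in m, then the turn about the tool's y in degrees. A call has 1 to 5 rows; each row is the pose to reach, as a shift and turn from the pose commanded when the call began, along the tool's axes at that moment; what a row does not reach only later rows make up. A row lasts 1/10 s, in which the tool goes at most 50 mm and 8.59 degrees, less where a joint would pass 70% of its speed; a pose out of reach is approached as far as the arm can. A call with a gripper value outside its range is refused whole. "claw" is the finger opening in m, from 0 to 0.0854, set as the call begins (left out, the last holds). The fingers move at their own pace and stop on an object; "newtons" is the grip in N (left out, the last holds). Time passes only in rows, so rows that repeat a pose let the fingers close. It gives the time, the measured TCP pose, the force and the opening at its end, in the units of the state.
- get_obs(): the state, without advancing time (a new reading comes with each control period).
- camera(name): name is "scene" or "side" or "wrist"; returns a dict with "color" (400x640x3 uint8, blue, green, red), "range_z" (400x640 float32, m along the optical axis (not along the pixel's ray), 0 where there is no reading), "fx", "fy", "cx", "cy" (pixels), "k1" (the pictures are not rectified: a ray, as slopes to the right and down, at radius r is drawn at 1 + k1 r^2 times it, then the intrinsics apply), "T" (4x4, takes a point from camera to world coordinates). Camera axes: x right, y down, z forward; pixel columns grow to the right and rows downward; lengths in m; the calibration is good to about 2 mm. A picture is of the moment at which its call begins.
- job_done(): hands the job in, once; it reports no verdict.
The state is a dict: "time": time; "q": joint angles; "qd": joint speeds; "joint_efforts": joint torques, N m; "ee_pos": TCP position; "tcp_rot": TCP orientation; "wrist_force": force on the tool from outside, world axes, zero at the start; "torque": the same for the moment, N m; "opening": finger opening in m.
Only numpy, scipy, OpenCV 4.12 (cv2) and the standard library are available. Lean on these libraries where they do the work, as an engineer would, in place of code of your own. Each camera call takes 0.05 s, during which the arm holds its last target. There are 200 camera calls.

## Working session

There is one attempt and no reset: what is moved stays moved. The work goes in short steps, Python scripts to look and compute and a tool call to move; the robot and the scene stay as the last step left them, time stands still between calls to the robot, and variables do not carry over. Pictures are saved under pics/ and viewed, about 12 in all and at most 16, crops included, and the job is handed in when it is done.

Besides the shell and the picture viewer there is one more tool, called after "Emit:" by a JSON object that holds its "api" and its "payload". move_arm: Moves the arm, as the interface text tells. Its arguments: {"type":"object","properties":{"deltas":{"type":"array"},"claw":{"type":"number"},"newtons":{"type":"number"}},"required":["deltas"]}

```bash
mkdir -p pics; ls; python3 - <<'E'
from workcell import *
import cv2,numpy as np
print(get_obs(),grip_point_offset)
for n in("scene","side"):
    c=camera(n);cv2.imwrite(f"pics/{n}1.png",c["color"]);np.save(f"pics/{n}1.npy",c,allow_pickle=True)
    print({k:c[k] for k in("fx","fy","cx","cy","k1","T")})
E
```

```text
pics
{'time': 0.0, 'q': array([ 6.58892799e+01,  5.01113034e+00,  1.00353570e+01,  9.50989008e+01,
       -1.45066916e-03,  9.00012291e+01]), 'qd': array([ 0.0014659 ,  0.00284802,  0.00359589,  0.09620058, -0.0225616 ,
       -0.03835372]), 'joint_efforts': array([-4.83981130e-04, -5.20385492e+01,  4.64803183e+01,  1.64386583e-02,
       -1.01137546e-04, -4.83696880e-06]), 'ee_pos': array([0.22459282, 0.50181396, 0.23059086]), 'tcp_rot': array([-9.00746741e+01, -1.45226988e-03, -2.41119473e+01]), 'wrist_force': array([-0.65627711,  0.21206165,  0.1900097 ]), 'torque': array([-0.02448015, -0.00484341, -0.00690136]), 'opening': 0.08495527769335466} 0.0187
{'fx': 409.30823191254314, 'fy': 409.30823191254314, 'cx': 321.0738253929522, 'cy': 201.1151731166119, 'k1': -0.08903707199191416, 'T': array([[ 0.7378058 ,  0.55845141, -0.37917625,  0.90759468],
       [ 0.67480864, -0.62403901,  0.39396525, -0.43456154],
       [-0.01661032, -0.54654126, -0.83726743,  0.93441356],
       [ 0.        ,  0.        ,  0.        ,  1.        ]])}
{'fx': 404.0856780637571, 'fy': 404.0856780637571, 'cx': 328.2951502962517, 'cy': 193.47344148609602, 'k1': -0.07631786596809546, 'T': array([[-0.78301159, -0.47521117,  0.40133178,  0.14587468],
       [-0.6219405 ,  0.60759659, -0.49398015,  0.40012055],
       [-0.00910293, -0.63639667, -0.77130825,  0.68678469],
       [ 0.        ,  0.        ,  0.        ,  1.        ]])}
```

View pics/scene1.png

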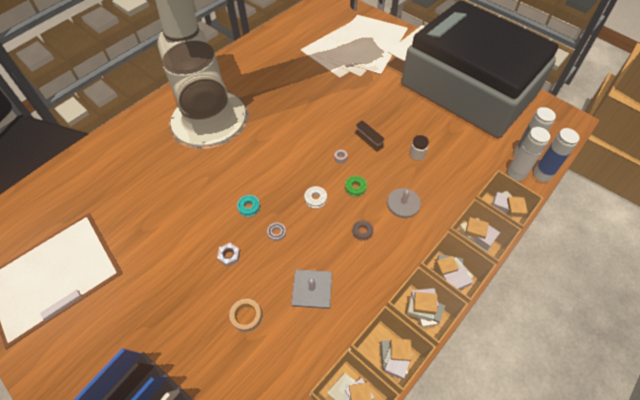

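View pics/side1.png

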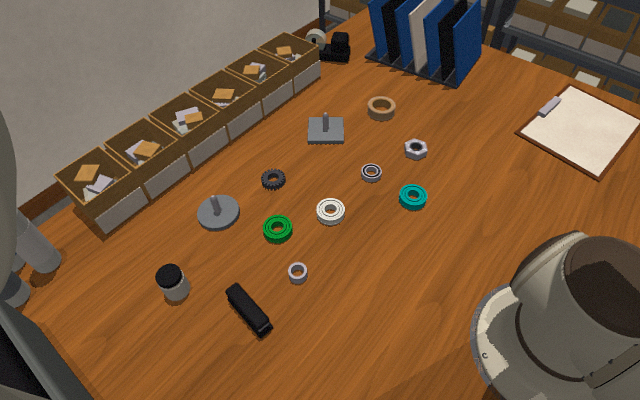

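The scene view shows the pulley (316,197, bare metal), spacer (341,156), bearing (277,231), gear (362,230), nut (228,254), square stand (312,288) and round stand (404,202). The look-alikes are teal at (248,205) and green at (356,186). The side view agrees.

```bash
cat > h.py <<'E'
import numpy as np,cv2
def pix2ray(c,u,v):
    K=np.array([[c["fx"],0,c["cx"]],[0,c["fy"],c["cy"]],[0,0,1]])
    p=np.stack([np.ravel(u),np.ravel(v)],1).astype(np.float64)[:,None]
    return cv2.undistortPoints(p,K,np.array([c["k1"],0,0,0,0]))[:,0]
def cloud(c):
    v,u=np.mgrid[:400,:640]; n=pix2ray(c,u,v); z=c["range_z"].ravel()
    P=np.c_[n*z[:,None],z]@c["T"][:3,:3].T+c["T"][:3,3]
    P[z==0]=np.nan
    return P.reshape(400,640,3)
def onplane(c,u,v,h):
    n=pix2ray(c,u,v); d=np.c_[n,np.ones(len(n))]@c["T"][:3,:3].T; o=c["T"][:3,3]
    return o+d*((h-o[2])/d[:,2])[:,None]
E
python3 - <<'E'
from h import *
H=dict(pulley=.018,spacer=.02,bearing=.014,gear=.014,nut=.018,sq=.012,rd=.012,teal=.018,green=.018,jar=.06,stapler=.042,tape=.024)
S={"scene":dict(pulley=(316,197),spacer=(341,156),bearing=(277,231),gear=(362,230),nut=(228,254),sq=(312,288),rd=(404,202),teal=(248,205),green=(356,186),jar=(420,147),stapler=(370,135),tape=(245,315)),
"side":dict(pulley=(330,211),spacer=(298,272),bearing=(371,172),gear=(273,179),nut=(416,149),sq=(326,130),rd=(218,212),teal=(413,197),green=(278,229),jar=(172,282),stapler=(248,310),tape=(381,108))}
for n in S:
    c=np.load(f"pics/{n}1.npy",allow_pickle=True).item(); P=cloud(c)
    d=P[...,2]; print(n,"desk z",np.nanmedian(d[180:220,180:230]) )
    for k,(u,v) in S[n].items():
        g=onplane(c,[u],[v],H[k])[0]
        m=(np.hypot(P[...,0]-g[0],P[...,1]-g[1])<.06)&(abs(d-H[k])<.004)
        l,lab,st,ce=cv2.connectedComponentsWithStats(m.astype(np.uint8))
        i=1+np.argmax(st[1:,4]); Q=P[lab==i][:,:2]
        (x,y),r=cv2.minEnclosingCircle(Q.astype(np.float32)); R=cv2.minAreaRect(Q.astype(np.float32))
        print(k,g[:2].round(4),"circ",round(x,4),round(y,4),"D",round(2*r,4),"rect",np.round(R[0],4),np.round(R[1],4),round(R[2],1),"z",np.median(P[lab==i][:,2]).round(4),len(Q),"base r",np.hypot(x,y).round(3))
E
```

```text
scene desk z 2.3826622294276234e-05
pulley [ 0.4735 -0.0027] circ 0.4702 -0.001 D 0.0626 rect [ 0.4704 -0.0009] [0.0582 0.059 ] 13.6 z 0.017 263 base r 0.47
spacer [0.4316 0.1483] circ 0.428 0.1524 D 0.0384 rect [0.4277 0.1528] [0.0327 0.0362] 16.1 z 0.0197 64 base r 0.454
bearing [ 0.4682 -0.1448] circ 0.4658 -0.1455 D 0.0495 rect [ 0.4661 -0.1456] [0.0451 0.0463] 75.5 z 0.013 176 base r 0.488
gear [0.6288 0.0033] circ 0.6287 0.007 D 0.0555 rect [0.6282 0.0058] [0.0494 0.0516] 44.0 z 0.0137 209 base r 0.629
nut [ 0.426 -0.274] circ 0.4234 -0.273 D 0.057 rect [ 0.4224 -0.2724] [0.0545 0.0512] 12.2 z 0.0186 272 base r 0.504
sq [ 0.64   -0.1966] circ 0.6397 -0.1964 D 0.1193 rect [ 0.639  -0.1955] [0.0904 0.0919] 38.4 z 0.0125 1287 base r 0.669
rd [0.6578 0.146 ] circ 0.6569 0.1453 D 0.0922 rect [0.6573 0.1447] [0.0892 0.0897] 38.0 z 0.0116 664 base r 0.673
teal [ 0.3553 -0.1429] circ 0.3527 -0.1407 D 0.0618 rect [ 0.3526 -0.1404] [0.0583 0.0588] 11.9 z 0.017 269 base r 0.38
green [0.5305 0.0969] circ 0.5275 0.1009 D 0.0619 rect [0.5268 0.1016] [0.0552 0.0595] 40.7 z 0.0172 243 base r 0
[... 1121 characters left out ...]
484 0.1506] circ 0.6533 0.1482 D 0.0913 rect [0.6529 0.1481] [0.0868 0.0883] 38.0 z 0.0101 949 base r 0.67
teal [ 0.3455 -0.1318] circ 0.3505 -0.1396 D 0.061 rect [ 0.3496 -0.1397] [0.0564 0.0584] 18.3 z 0.016 334 base r 0.377
green [0.5159 0.1064] circ 0.5232 0.1017 D 0.0609 rect [0.5231 0.1022] [0.0573 0.0594] 42.0 z 0.0158 382 base r 0.533
jar [0.5617 0.3213] circ 0.5816 0.3156 D 0.0468 rect [0.582  0.3163] [0.0436 0.0434] 6.8 z 0.0583 432 base r 0.662
stapler [0.4296 0.2703] circ 0.4397 0.2649 D 0.0972 rect [0.4399 0.265 ] [0.0264 0.0962] 81.3 z 0.0403 744 base r 0.513
tape [ 0.5616 -0.3327] circ 0.5705 -0.3462 D 0.0725 rect [ 0.5704 -0.3464] [0.0679 0.0694] 5.2 z 0.0222 198 base r 0.667
```

Emit:
{"api": "move_arm", "payload": {"deltas": [[[0.034, 0, -0.029, -4.82], [0.068, 0, -0.058, -9.64], [0.102, 0, -0.087, -14.46], [0.136, 0, -0.116, -19.28], [0.17, 0, -0.145, -24.11]]], "claw": 0.0854, "newtons": 50}}

```text
time: 0.6
ee_pos: [0.3208, 0.2986, 0.231]
tcp_rot: [-90.0, 0.0, 0.2]
wrist_force: [0.9, -0.4, 0.8]
opening: 0.0856
```

Emit:
{"api": "move_arm", "payload": {"deltas": [[[0.021, 0.005, -0.043, 0], [0.042, 0.01, -0.086, 0], [0.063, 0.015, -0.129, 0], [0.084, 0.02, -0.172, 0], [0.105, 0.025, -0.215, 0]]]}}

```text
time: 1.1
ee_pos: [0.4259, 0.0833, 0.206]
tcp_rot: [-90.0, -0.0, 0.0]
wrist_force: [1.4, 0.4, -0.0]
opening: 0.0856
```

Emit:
{"api": "move_arm", "payload": {"deltas": [[[0.021, 0.005, -0.042, 0], [0.042, 0.02, -0.085, 0], [0.042, 0.03, -0.085, 0]]]}}

```text
time: 1.4
ee_pos: [0.4687, -0.0041, 0.1747]
tcp_rot: [-90.1, 0.1, -0.3]
wrist_force: [-1.7, 0.0, -0.4]
opening: 0.0852
```

```bash
python3 - <<'E'
from workcell import *
import cv2,numpy as np
o=get_obs();print(o["ee_pos"],o["tcp_rot"])
c=camera("wrist");cv2.imwrite("pics/w1.png",c["color"]);print(c["T"].round(3),c["fx"])
E
```

```text
[ 0.46871456 -0.00407132  0.1746763 ] [-9.00561123e+01  6.23742060e-02 -3.11128304e-01]
[[ 0.004  0.957  0.291  0.394]
 [ 1.    -0.003 -0.002 -0.004]
 [-0.001  0.291 -0.957  0.318]
 [ 0.     0.     0.     1.   ]] 291.07094830758075
```

View pics/w1.png

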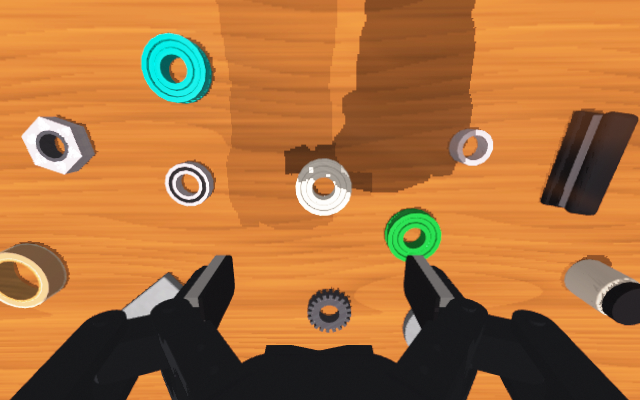

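The wrist view shows the pulley (323,187) between the fingers, bearing (188,184), nut (52,145), spacer (472,147) and gear (328,310). I'll refine these positions and get the nut yaw.

```bash
python3 - <<'E'
from workcell import *
from h import *
c=camera("wrist"); P=cloud(c); o=get_obs(); print(o["ee_pos"].round(4))
G=dict(pulley=(.468,0,.018,60),spacer=(.426,.1525,.02,36),bearing=(.464,-.1455,.014,47),gear=(.627,.007,.014,54),nut=(.4225,-.272,.018,57))
print("desk",np.nanmedian(P[50:150,230:280,2]))
for k,(x,y,h,D) in G.items():
    m=(np.hypot(P[...,0]-x,P[...,1]-y)<.045)&(abs(P[...,2]-h)<.003)
    Q=P[m][:,:2].astype(np.float32); (a,b),r=cv2.minEnclosingCircle(Q)
    R=cv2.minAreaRect(Q); print(k,round(a,4),round(b,4),"D",round(2*r,4),"rect",np.round(R[0],4),np.round(R[1],4),round(R[2],1),len(Q),np.median(P[m][:,2]).round(4))
    if k=="nut":
        w=[]
        for t in range(-30,30,2):
            s=[]
            for i in range(3):
                p=Q@np.array([np.cos(np.radians(t+60*i)),np.sin(np.radians(t+60*i))]); s.append(np.ptp(p))
            w.append((np.mean(s).round(4),t))
        print(sorted(w)[:5],sorted(w)[-2:])
E
```

```text
[ 0.4668 -0.0007  0.1744]
desk 0.001041232772776901
pulley 0.468 0.0005 D 0.06 rect [4.68e-01 3.00e-04] [0.0591 0.059 ] 19.4 2029 0.0186
spacer 0.4254 0.153 D 0.0369 rect [0.4248 0.1526] [0.0353 0.0348] 89.6 607 0.0207
bearing 0.4643 -0.1443 D 0.0481 rect [ 0.464  -0.1442] [0.0469 0.0463] 17.6 1165 0.0146
gear 0.627 0.0073 D 0.0553 rect [0.6265 0.0071] [0.053  0.0539] 83.2 1025 0.0149
nut 0.4225 -0.2718 D 0.0583 rect [ 0.4227 -0.272 ] [0.0578 0.0508] 68.6 2020 0.0191
[(np.float64(0.0512), -20), (np.float64(0.0516), -22), (np.float64(0.0518), -18), (np.float64(0.0523), -24), (np.float64(0.0525), -16)] [(np.float64(0.0578), 10), (np.float64(0.0578), 12)]
```

Emit:
{"api": "move_arm", "payload": {"deltas": [[[0.001, 0.05, 0, 0], [0.001, 0.1, 0, 0], [0.001, 0.15, 0, 0], [0.001, 0.176, 0, 0], [0.001, 0.176, 0, 0]]]}}

```text
time: 2.0
ee_pos: [0.4656, 0.0016, -0.0028]
tcp_rot: [-90.0, 0.4, 0.1]
wrist_force: [-0.5, -0.4, 0.6]
opening: 0.0852
```

Emit:
{"api": "move_arm", "payload": {"deltas": [[[0, 0, 0, 0], [0, 0, 0, 0], [0, 0, 0, 0], [0, 0, 0, 0], [0, 0, 0, 0]]], "claw": 0.04, "newtons": 50}}

```text
time: 2.5
ee_pos: [0.4702, 0.0007, 0.0035]
tcp_rot: [-90.0, -0.2, 0.0]
wrist_force: [-4.1, 2.0, 8.5]
opening: 0.0575
```

```bash
python3 - <<'E'
from workcell import *
from h import *
c=camera("wrist");s=camera("side"); o=get_obs(); print(o["ee_pos"].round(4),o["wrist_force"].round(1),o["opening"],o["tcp_rot"])
cv2.imwrite("pics/w2.png",np.hstack([cv2.resize(c["color"][150:400,190:450],None,fx=1.5,fy=1.5),cv2.resize(s["color"][130:255,260:390],None,fx=3,fy=3)]))
E
```

```text
[0.4702 0.0007 0.0035] [-3.9  2.7  8.2] 0.05735395334750908 [-8.99570852e+01 -2.29535274e-01  1.99107766e-02]
```

View pics/w2.png

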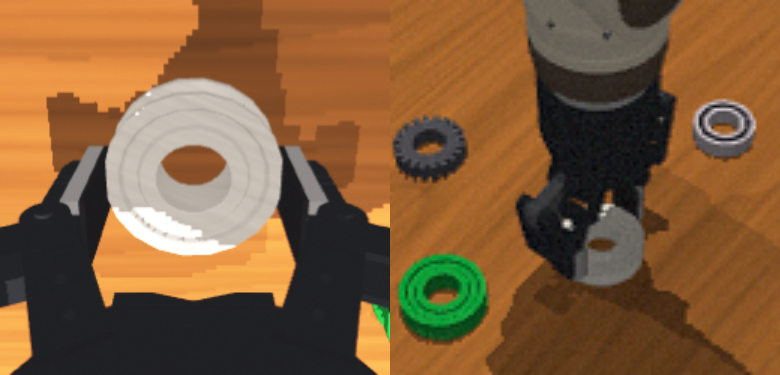

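The pulley is between the pads, but it looks tilted about the jaw axis. I'll measure its plane.

```bash
cat >> h.py <<'E'
def tilt(c,u,v,r,zlo=.004):
    P=cloud(c); V,U=np.mgrid[:400,:640]; m=(np.hypot(U-u,V-v)<r)&(P[...,2]>zlo)
    Q=P[m]; best=None; rng=np.random.default_rng(0)
    for _ in range(400):
        a,b,d=Q[rng.choice(len(Q),3,False)]; n=np.cross(b-a,d-a); l=np.linalg.norm(n)
        if l<1e-9: continue
        n/=l; k=abs((Q-a)@n)<.001
        if best is None or k.sum()>best.sum(): best=k
    I=Q[best]; ce=I.mean(0); n=np.linalg.svd(I-ce,full_matrices=False)[2][2]; n*=np.sign(n[2])
    return dict(n=n.round(3),mean=ce.round(4),bbox=[I.min(0).round(4),I.max(0).round(4)],N=len(I),of=len(Q))
E
python3 - <<'E'
from workcell import *
from h import *
c=camera("wrist"); print(tilt(c,190+193/1.5,150+165/1.5,56))
E
```

```text
{'n': array([ 0.017, -0.002,  1.   ]), 'mean': array([0.4633, 0.0008, 0.0188]), 'bbox': [array([ 0.438 , -0.0266,  0.0171]), array([0.4953, 0.0281, 0.0203])], 'N': 4155, 'of': 8826}
```

It is flat (normal 1.7% off vertical). The fingertips are only touching the desk. Lifting it and moving to the square stand.

Emit:
{"api": "move_arm", "payload": {"deltas": [[[0, -0.03, 0, 0], [0, -0.07, 0, 0], [0.02, -0.1, -0.023, 0], [0.05, -0.1, -0.057, 0], [0.08, -0.1, -0.092, 0]]]}}

```text
time: 3.15
ee_pos: [0.5511, -0.0927, 0.1042]
tcp_rot: [-90.1, -0.3, 0.1]
wrist_force: [0.9, 1.9, -1.4]
opening: 0.0572
```

Emit:
{"api": "move_arm", "payload": {"deltas": [[[0.03, 0, -0.034, 0], [0.06, 0, -0.068, 0], [0.091, 0, -0.1035, 0], [0.091, 0, -0.1035, 0], [0.091, 0, -0.1035, 0]]]}}

```text
time: 3.65
ee_pos: [0.6402, -0.196, 0.1007]
tcp_rot: [-90.0, -0.0, -0.1]
wrist_force: [-0.4, 0.3, -1.9]
opening: 0.0573
```

```bash
python3 - <<'E'
from workcell import *
from h import *
c=camera("wrist");s=camera("side");q=camera("scene"); o=get_obs(); print(o["ee_pos"].round(4),o["wrist_force"].round(1),o["opening"])
print(tilt(c,190+193/1.5,150+165/1.5,56,.05))
for n,d in(("side",s),("scene",q)):
    P=cloud(d); m=(np.hypot(P[...,0]-.6375,P[...,1]+.1955)<.012)&(P[...,2]>.03)&(P[...,2]<.068); print(n,np.nanmedian(P[m],0),m.sum())
    np.save(f"pics/{n}3.npy",d,allow_pickle=True)
cv2.imwrite("pics/w3.png",np.hstack([cv2.resize(c["color"][150:400,190:450],None,fx=1.5,fy=1.5),cv2.resize(s["color"][60:185,260:390],None,fx=3,fy=3)]))
E
```

```text
[ 0.6395 -0.1945  0.1018] [ 0.5 -0.2 -0.9] 0.057310308801772715
{'n': array([ 0.012, -0.004,  1.   ]), 'mean': array([ 0.6338, -0.1959,  0.116 ]), 'bbox': [array([ 0.6082, -0.2234,  0.1145]), array([ 0.6654, -0.1686,  0.1173])], 'N': 4269, 'of': 8944}
side [ 0.63326639 -0.19280353  0.04663809] 61
scene [ 0.64386597 -0.19984027  0.03759302] 13
```

View pics/w3.png

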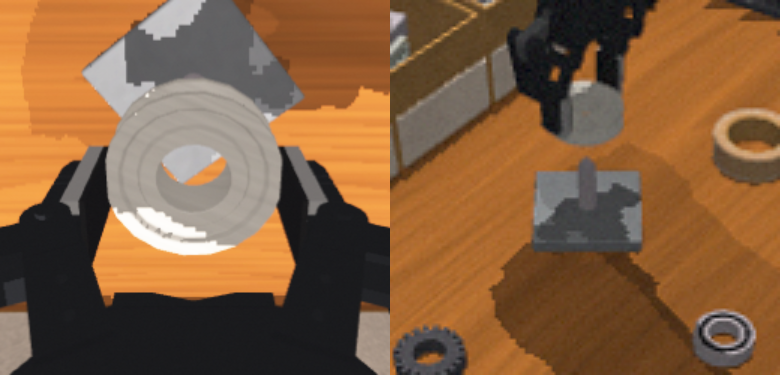

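Emit:
{"api": "move_arm", "payload": {"deltas": [[[0.001, 0.025, 0, 0], [0.001, 0.045, 0, 0], [0.001, 0.065, 0, 0], [0.001, 0.08, 0, 0], [0.001, 0.085, 0, 0]]]}}

```text
time: 4.3
ee_pos: [0.6396, -0.1942, 0.0154]
tcp_rot: [-90.0, 0.1, 0.0]
wrist_force: [-14.6, 6.4, 25.7]
opening: 0.0575
```

Emit:
{"api": "move_arm", "payload": {"deltas": [[[0, 0.001, 0, 0], [0, 0.001, 0, 0]]]}}

```text
time: 4.5
ee_pos: [0.6409, -0.195, 0.0156]
tcp_rot: [-90.0, -0.1, 0.0]
wrist_force: [-0.8, 1.5, 2.8]
opening: 0.0574
```

Emit:
{"api": "move_arm", "payload": {"deltas": [[[0, 0, 0, 0], [0, 0, 0, 0], [0, -0.01, 0, 0], [0, -0.05, 0, 0], [0, -0.09, 0, 0]]], "claw": 0.08}}

```text
time: 5.0
ee_pos: [0.64, -0.1952, 0.1052]
tcp_rot: [-90.0, 0.1, -0.0]
wrist_force: [1.2, 0.1, -0.4]
opening: 0.0803
```

Emit:
{"api": "move_arm", "payload": {"deltas": [[[-0.025, 0, 0.041, 0], [-0.05, 0, 0.082, 0], [-0.076, 0, 0.123, 0], [-0.101, 0, 0.164, 0], [-0.126, 0, 0.205, 0]]]}}

```text
time: 5.5
ee_pos: [0.5137, 0.0109, 0.1053]
tcp_rot: [-90.0, -0.1, -0.0]
wrist_force: [0.1, 0.7, 0.4]
opening: 0.0802
```

```bash
python3 - <<'E'
from workcell import *
from h import *
o=get_obs(); print(o["ee_pos"].round(4),o["opening"],o["time"])
for n in("side","scene"):
    s=camera(n);P=cloud(s)
    m=(np.hypot(P[...,0]-.6375,P[...,1]+.1955)<.04)&(abs(P[...,2]-.03)<.004)
    print(n,cv2.minEnclosingCircle(P[m][:,:2].astype(np.float32)),np.median(P[m][:,2]),m.sum())
E
```

```text
[0.5137 0.0109 0.1053] 0.08022937188094573 5.5
side ((0.61449134349823, -0.21088892221450806), 0.009861700236797333) 0.028139854018568555 6
scene ((0.6395450234413147, -0.19403766095638275), 0.030498884618282318) 0.02983943713571313 387
```

Emit:
{"api": "move_arm", "payload": {"deltas": [[[-0.025, 0, 0.04, 0], [-0.05, 0, 0.08, 0], [-0.075, 0, 0.12, 0], [-0.0885, 0.025, 0.142, 0], [-0.0885, 0.055, 0.142, 0]]], "claw": 0.06}}

```text
time: 6.1
ee_pos: [0.4263, 0.1542, 0.0509]
tcp_rot: [-89.9, -0.2, 0.2]
wrist_force: [0.6, -0.8, 0.3]
opening: 0.0601
```

Emit:
{"api": "move_arm", "payload": {"deltas": [[[0, 0.03, 0, 0], [0, 0.045, 0, 0], [0, 0.045, 0, 0]]]}}

```text
time: 6.4
ee_pos: [0.4253, 0.1511, 0.0029]
tcp_rot: [-90.1, 0.2, -0.0]
wrist_force: [0.4, 0.8, -0.3]
opening: 0.0601
```

Emit:
{"api": "move_arm", "payload": {"deltas": [[[0, 0, 0, 0], [0, 0, 0, 0], [0, 0, 0, 0], [0, 0, 0, 0], [0, 0, 0, 0]]], "claw": 0.02}}

```text
time: 6.9
ee_pos: [0.4272, 0.1518, 0.0062]
tcp_rot: [-90.0, -0.1, -0.0]
wrist_force: [-1.4, -1.3, 6.0]
opening: 0.0341
```

```bash
python3 - <<'E'
from workcell import *
from h import *
o=get_obs(); print(o["ee_pos"].round(4),o["opening"],o["time"],o["wrist_force"])
c=camera("wrist");cv2.imwrite("pics/w4.png",c["color"][150:400,190:450])
P=cloud(c);m=(np.hypot(P[...,0]-.4255,P[...,1]-.1527)<.024)&(abs(P[...,2]-.02)<.003);Q=P[m];print(Q.mean(0),Q.min(0),Q.max(0))
E
```

```text
[0.4272 0.1518 0.0062] 0.03412446218965599 6.9 [-1.3733106  -1.31844556  6.04833107]
[0.42461236 0.15196966 0.02062494] [0.40752877 0.13059497 0.01700205] [0.4437076  0.17463391 0.02297909]
```

View pics/w4.png

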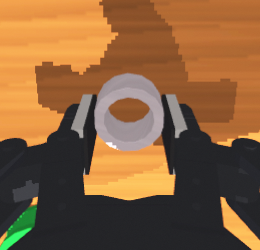

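Emit:
{"api": "move_arm", "payload": {"deltas": [[[0, -0.03, 0, 0], [0, -0.07, 0, 0], [0.02, -0.1, -0.033, 0], [0.045, -0.1, -0.074, 0], [0.071, -0.1, -0.116, 0]]]}}

```text
time: 7.45
ee_pos: [0.4991, 0.0346, 0.1072]
tcp_rot: [-90.0, -0.3, 0.1]
wrist_force: [1.0, 1.0, -0.7]
opening: 0.0343
```

Emit:
{"api": "move_arm", "payload": {"deltas": [[[0.026, 0, -0.042, 0], [0.052, 0, -0.084, 0], [0.077, 0, -0.126, 0], [0.103, 0, -0.168, 0], [0.125, 0, -0.205, 0]]]}}

```text
time: 7.95
ee_pos: [0.6234, -0.172, 0.1054]
tcp_rot: [-90.0, -0.1, -0.1]
wrist_force: [1.0, 0.4, -0.5]
opening: 0.0345
```

Emit:
{"api": "move_arm", "payload": {"deltas": [[[0.017, 0, -0.026, 0], [0.017, 0, -0.026, 0], [0.017, 0, -0.026, 0]]]}}

```text
time: 8.25
ee_pos: [0.6393, -0.196, 0.1046]
tcp_rot: [-90.0, -0.0, -0.1]
wrist_force: [-0.1, 0.2, -0.4]
opening: 0.0345
```

```bash
python3 - <<'E'
from workcell import *
from h import *
o=get_obs(); print(o["ee_pos"].round(4),o["opening"],o["time"],o["wrist_force"])
c=camera("wrist"); print(tilt(c,190+130,150+112,40,.05))
E
```

```text
[ 0.6393 -0.196   0.1046] 0.03449928437121561 8.25 [-0.14925947  0.2139177  -0.40279708]
{'n': array([ 0.   , -0.001,  1.   ]), 'mean': array([ 0.6373, -0.1959,  0.1192]), 'bbox': [array([ 0.6201, -0.2139,  0.118 ]), array([ 0.6557, -0.1766,  0.1201])], 'N': 1723, 'of': 3961}
```

Emit:
{"api": "move_arm", "payload": {"deltas": [[[0, 0.025, 0, 0], [0, 0.045, 0, 0], [0, 0.06, 0, 0], [0, 0.067, 0, 0], [0, 0.069, 0, 0]]]}}

```text
time: 8.8
ee_pos: [0.6388, -0.1945, 0.0362]
tcp_rot: [-90.0, -0.0, 0.0]
wrist_force: [-6.3, 2.5, 11.6]
opening: 0.0345
```

Emit:
{"api": "move_arm", "payload": {"deltas": [[[0, 0.001, 0, 0], [0, 0.001, 0, 0]]]}}

```text
time: 9.0
ee_pos: [0.6393, -0.1947, 0.0363]
tcp_rot: [-90.0, -0.1, 0.0]
wrist_force: [-2.2, 1.0, 5.4]
opening: 0.0342
```

Emit:
{"api": "move_arm", "payload": {"deltas": [[[0, 0, 0, 0], [0, 0, 0, 0], [0, -0.01, 0, 0], [0, -0.04, 0, 0], [0, -0.07, 0, 0]]], "claw": 0.065}}

```text
time: 9.5
ee_pos: [0.6387, -0.1951, 0.1053]
tcp_rot: [-90.0, 0.1, 0.0]
wrist_force: [1.4, -0.4, 0.6]
opening: 0.0646
```

Emit:
{"api": "move_arm", "payload": {"deltas": [[[-0.045, 0, 0.013, 0], [-0.09, 0, 0.026, 0], [-0.135, 0, 0.039, 0], [-0.175, 0.01, 0.051, 0], [-0.175, 0.04, 0.051, 0]]]}}

```text
time: 10.0
ee_pos: [0.4626, -0.1439, 0.0681]
tcp_rot: [-90.1, -0.3, -0.0]
wrist_force: [2.3, -0.7, -0.0]
opening: 0.065
```

```bash
python3 - <<'E'
from workcell import *
from h import *
o=get_obs(); print(o["ee_pos"].round(4),o["opening"],o["time"])
s=camera("scene");P=cloud(s);d=camera("side");p=cloud(d)
for n,A in(("scene",P),("side",p)):
    for h,r in((.03,.04),(.05,.03)):
        m=(np.hypot(A[...,0]-.6375,A[...,1]+.1955)<r)&(abs(A[...,2]-h)<.004)
        if m.sum()>5: print(n,h,cv2.minEnclosingCircle(A[m][:,:2].astype(np.float32)),np.median(A[m][:,2]),m.sum())
cv2.imwrite("pics/w5.png",np.hstack([cv2.resize(s["color"][240:340,260:370],None,fx=3.6,fy=3.6),cv2.resize(d["color"][80:180,270:380],None,fx=3.6,fy=3.6)]))
E
```

```text
[ 0.4626 -0.1439  0.0681] 0.06501740029570731 10.0
scene 0.03 ((0.6399478316307068, -0.19402918219566345), 0.030943438410758972) 0.029665545938109994 267
scene 0.05 ((0.6385496854782104, -0.1947961300611496), 0.018498463556170464) 0.05065101266601568 123
side 0.03 ((0.6371683478355408, -0.1935204714536667), 0.030441513285040855) 0.027958866387294168 140
side 0.05 ((0.6369160413742065, -0.1936345100402832), 0.019166162237524986) 0.04858893381141516 82
```

View pics/w5.png

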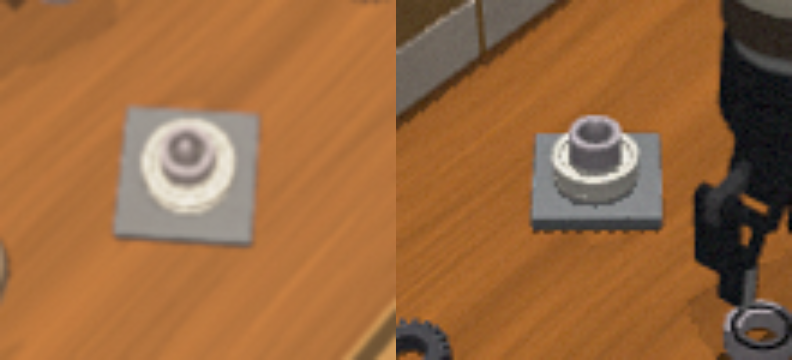

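The square stand now has the pulley with the spacer on it, both flat (tops at 30 and 50 mm). Bearing next.

Emit:
{"api": "move_arm", "payload": {"deltas": [[[0.001, 0.03, 0, 0], [0.001, 0.055, 0, 0], [0.001, 0.06, 0, 0], [0.001, 0.06, 0, 0]]]}}

```text
time: 10.5
ee_pos: [0.4654, -0.1444, 0.0047]
tcp_rot: [-90.0, 0.1, -0.0]
wrist_force: [0.1, -0.1, 0.9]
opening: 0.0649
```

Emit:
{"api": "move_arm", "payload": {"deltas": [[[0, 0, 0, 0], [0, 0, 0, 0], [0, 0, 0, 0], [0, 0, 0, 0], [0, 0, 0, 0]]], "claw": 0.03}}

```text
time: 11.0
ee_pos: [0.4663, -0.1447, 0.0067]
tcp_rot: [-90.1, -0.2, -0.0]
wrist_force: [-2.7, 0.6, 8.0]
opening: 0.0441
```

Emit:
{"api": "move_arm", "payload": {"deltas": [[[0, -0.03, 0, 0], [0, -0.07, 0, 0], [0, -0.11, 0, 0], [0, -0.11, 0, 0]]]}}

```text
time: 11.4
ee_pos: [0.468, -0.1452, 0.1213]
tcp_rot: [-90.2, -0.5, 0.0]
wrist_force: [1.4, 0.4, -1.7]
opening: 0.0438
```

```bash
python3 - <<'E'
from workcell import *
from h import *
o=get_obs(); print(o["ee_pos"].round(4),o["opening"],o["time"],o["wrist_force"])
c=camera("wrist"); print(tilt(c,320,262,48,.08))
E
```

```text
[ 0.468  -0.1452  0.1213] 0.04380955170948096 11.4 [ 1.37851239  0.39353711 -1.74540603]
{'n': array([-0.001,  0.006,  1.   ]), 'mean': array([ 0.465 , -0.145 ,  0.1292]), 'bbox': [array([ 0.4423, -0.1674,  0.128 ]), array([ 0.4891, -0.1216,  0.1304])], 'N': 3342, 'of': 5411}
```

Emit:
{"api": "move_arm", "payload": {"deltas": [[[0.045, 0, -0.013, 0], [0.09, 0, -0.026, 0], [0.135, 0, -0.039, 0], [0.174, 0, -0.05, 0], [0.174, 0, -0.05, 0]]]}}

```text
time: 11.95
ee_pos: [0.6419, -0.195, 0.1098]
tcp_rot: [-89.9, 0.2, 0.0]
wrist_force: [-2.4, 0.1, -1.7]
opening: 0.0438
```

Emit:
{"api": "move_arm", "payload": {"deltas": [[[0, 0.02, 0, 0], [0, 0.03, 0, 0], [0, 0.03, 0, 0]]]}}

```text
time: 12.25
ee_pos: [0.6376, -0.1939, 0.0822]
tcp_rot: [-89.9, 0.2, -0.0]
wrist_force: [0.5, 0.4, -1.9]
opening: 0.0436
```

```bash
python3 - <<'E'
from workcell import *
from h import *
o=get_obs(); print(o["ee_pos"].round(4),o["opening"],o["time"],o["wrist_force"])
c=camera("wrist"); print(tilt(c,320,262,48,.075))
E
```

```text
[ 0.6376 -0.1939  0.0822] 0.043587668435116626 12.25 [ 0.54671978  0.4499567  -1.8709555 ]
{'n': array([-0.001, -0.01 ,  1.   ]), 'mean': array([ 0.6346, -0.1938,  0.09  ]), 'bbox': [array([ 0.6119, -0.2162,  0.0887]), array([ 0.6585, -0.1706,  0.0913])], 'N': 3309, 'of': 5406}
```

Emit:
{"api": "move_arm", "payload": {"deltas": [[[0.001, 0.01, 0, 0], [0.001, 0.018, 0, 0], [0.001, 0.024, 0, 0], [0.001, 0.027, 0, 0], [0.001, 0.028, 0, 0]]]}}

```text
time: 12.8
ee_pos: [0.6399, -0.1942, 0.0568]
tcp_rot: [-90.0, -0.0, -0.0]
wrist_force: [-4.3, 1.5, 8.7]
opening: 0.0438
```

Emit:
{"api": "move_arm", "payload": {"deltas": [[[0, 0.001, 0, 0], [0, 0.001, 0, 0]]]}}

```text
time: 13.0
ee_pos: [0.64, -0.1942, 0.0569]
tcp_rot: [-90.0, -0.1, 0.0]
wrist_force: [-5.0, 1.5, 8.9]
opening: 0.0438
```

Emit:
{"api": "move_arm", "payload": {"deltas": [[[0, -0.002, 0, 0], [0, -0.002, 0, 0], [0, -0.004, 0, 0], [0, -0.02, 0, 0], [0, -0.05, 0, 0]]], "claw": 0.07}}

```text
time: 13.5
ee_pos: [0.639, -0.1939, 0.1043]
tcp_rot: [-89.9, 0.2, 0.0]
wrist_force: [0.2, -0.3, 0.2]
opening: 0.0698
```

Emit:
{"api": "move_arm", "payload": {"deltas": [[[-0.003, 0, 0.045, 0], [-0.006, 0, 0.09, 0], [-0.009, 0, 0.135, 0], [-0.012, 0, 0.18, 0], [-0.0125, 0.02, 0.202, 0]]]}}

```text
time: 14.0
ee_pos: [0.629, 0.011, 0.0894]
tcp_rot: [-90.0, -0.3, 0.1]
wrist_force: [1.3, -0.0, -0.5]
opening: 0.0701
```

```bash
python3 - <<'E'
from workcell import *
from h import *
o=get_obs(); print(o["ee_pos"].round(4),o["opening"],o["time"])
s=camera("scene");P=cloud(s);d=camera("side");p=cloud(d);w=camera("wrist");W=cloud(w)
for n,A in(("scene",P),("side",p)):
    for h,r in((.03,.04),(.064,.035)):
        m=(np.hypot(A[...,0]-.6375,A[...,1]+.1955)<r)&(abs(A[...,2]-h)<.004)
        if m.sum()>5: print(n,h,cv2.minEnclosingCircle(A[m][:,:2].astype(np.float32)),np.median(A[m][:,2]),m.sum())
    m=(np.hypot(A[...,0]-.655,A[...,1]-.1465)<.02)&(A[...,2]>.025)&(A[...,2]<.07); print("post",n,np.median(A[m],0),m.sum())
m=(np.hypot(W[...,0]-.627,W[...,1]-.0073)<.04)&(abs(W[...,2]-.0145)<.003);print("gear",cv2.minEnclosingCircle(W[m][:,:2].astype(np.float32)))
m=(np.hypot(W[...,0]-.655,W[...,1]-.1465)<.06)&(abs(W[...,2]-.0125)<.003);print("rd",cv2.minEnclosingCircle(W[m][:,:2].astype(np.float32)),m.sum())
cv2.imwrite("pics/w6.png",np.hstack([cv2.resize(s["color"][240:340,260:370],None,fx=3.6,fy=3.6),cv2.resize(d["color"][80:180,270:380],None,fx=3.6,fy=3.6)]))
E
```

```text
[0.629  0.011  0.0894] 0.07014699297871103 14.0
scene 0.03 ((0.6395958662033081, -0.19496256113052368), 0.030344784259796143) 0.029498243950343173 196
scene 0.064 ((0.6384806632995605, -0.1929120421409607), 0.024106161668896675) 0.06414971394078528 249
post scene [0.65811624 0.1418482  0.04801185] 56
side 0.03 ((0.6360062956809998, -0.19362740218639374), 0.03005683235824108) 0.027802229243389542 136
side 0.064 ((0.6357890367507935, -0.19454984366893768), 0.025179622694849968) 0.062049688497747446 142
post side [0.65014894 0.14992815 0.04525769] 84
gear ((0.6273930668830872, 0.007187411189079285), 0.027404434978961945)
rd ((0.654855489730835, 0.14782017469406128), 0.045793820172548294) 7879
```

View pics/w6.png

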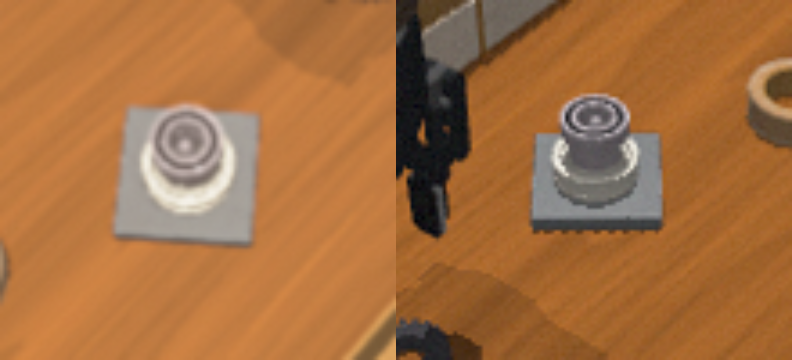

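The square kit is complete and flat, with the bearing top at 64 mm. Gear next.

Emit:
{"api": "move_arm", "payload": {"deltas": [[[0, 0.03, 0, 0], [0, 0.06, 0, 0], [0, 0.078, 0, 0], [0, 0.081, 0, 0], [0, 0.081, 0, 0]]]}}

```text
time: 14.65
ee_pos: [0.628, 0.0067, 0.0051]
tcp_rot: [-90.0, -0.0, -0.1]
wrist_force: [0.7, -0.8, -0.0]
opening: 0.0698
```

Emit:
{"api": "move_arm", "payload": {"deltas": [[[0, 0, 0, 0], [0, 0, 0, 0], [0, 0, 0, 0], [0, 0, 0, 0], [0, 0, 0, 0]]], "claw": 0.035}}

```text
time: 15.15
ee_pos: [0.6288, 0.0073, 0.0073]
tcp_rot: [-90.0, -0.2, -0.0]
wrist_force: [-3.0, -1.3, 7.7]
opening: 0.0503
```

Emit:
{"api": "move_arm", "payload": {"deltas": [[[0, -0.03, 0, 0], [0, -0.06, 0, 0], [0, -0.09, 0, 0], [0, -0.09, 0, 0], [0, -0.09, 0, 0]]]}}

```text
time: 15.65
ee_pos: [0.6284, 0.0077, 0.0958]
tcp_rot: [-90.0, -0.2, -0.0]
wrist_force: [-0.0, -1.1, -2.0]
opening: 0.0503
```

```bash
python3 - <<'E'
from workcell import *
from h import *
o=get_obs(); print(o["ee_pos"].round(4),o["opening"],o["time"],o["wrist_force"])
c=camera("wrist"); print(tilt(c,320,262,52,.06))
E
```

```text
[0.6284 0.0077 0.0958] 0.05029356055507685 15.65 [-0.02124358 -1.06497987 -1.96646907]
{'n': array([0.003, 0.003, 1.   ]), 'mean': array([0.626 , 0.0077, 0.1035]), 'bbox': [array([ 0.5999, -0.0178,  0.1024]), array([0.6539, 0.033 , 0.1046])], 'N': 4557, 'of': 6578}
```

Emit:
{"api": "move_arm", "payload": {"deltas": [[[0.008, 0, 0.04, 0], [0.016, 0, 0.08, 0], [0.024, 0, 0.12, 0], [0.0275, 0, 0.139, 0], [0.0275, 0, 0.139, 0]]]}}

```text
time: 16.2
ee_pos: [0.6546, 0.149, 0.0926]
tcp_rot: [-90.0, 0.1, 0.2]
wrist_force: [-1.5, -1.0, -1.9]
opening: 0.0502
```

Emit:
{"api": "move_arm", "payload": {"deltas": [[[0, 0, 0, 0], [0, 0.01, 0, 0], [0, 0.02, 0, 0], [0, 0.02, 0, 0]]]}}

```text
time: 16.6
ee_pos: [0.654, 0.1455, 0.0718]
tcp_rot: [-90.0, 0.2, -0.1]
wrist_force: [-0.5, -0.2, -1.2]
opening: 0.0499
```

```bash
python3 - <<'E'
from workcell import *
from h import *
o=get_obs(); print(o["ee_pos"].round(4),o["opening"],o["time"],o["wrist_force"])
c=camera("wrist"); print(tilt(c,320,262,52,.06))
s=camera("side");q=camera("scene")
cv2.imwrite("pics/w7.png",np.hstack([cv2.resize(q["color"][150:250,340:450],None,fx=3.6,fy=3.6),cv2.resize(s["color"][140:240,170:280],None,fx=3.6,fy=3.6)]))
E
```

```text
[0.654  0.1455 0.0718] 0.049949249934925374 16.6 [-0.48867257 -0.16840322 -1.22131283]
{'n': array([0.004, 0.006, 1.   ]), 'mean': array([0.6513, 0.1457, 0.0795]), 'bbox': [array([0.6255, 0.1201, 0.0784]), array([0.6798, 0.1708, 0.0808])], 'N': 4527, 'of': 6680}
```

View pics/w7.png

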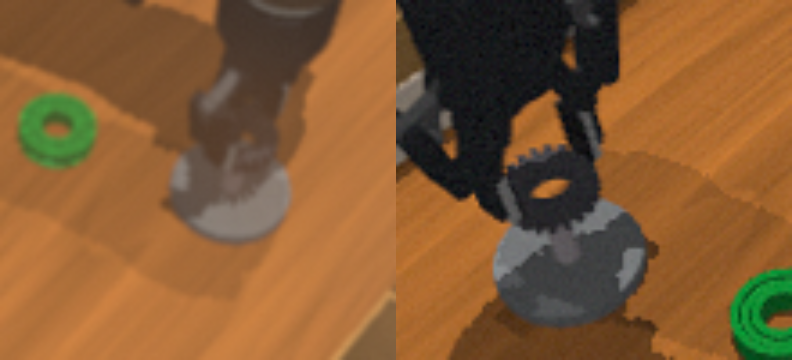

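Emit:
{"api": "move_arm", "payload": {"deltas": [[[0.0015, 0.01, 0.001, 0], [0.0015, 0.025, 0.001, 0], [0.0015, 0.042, 0.001, 0], [0.0015, 0.052, 0.001, 0], [0.0015, 0.0555, 0.001, 0]]]}}

```text
time: 17.25
ee_pos: [0.6559, 0.1475, 0.0187]
tcp_rot: [-90.0, 0.1, -0.0]
wrist_force: [-11.5, -1.9, 23.0]
opening: 0.0504
```

Emit:
{"api": "move_arm", "payload": {"deltas": [[[0, 0.001, 0, 0], [0, 0.001, 0, 0]]]}}

```text
time: 17.45
ee_pos: [0.6559, 0.1474, 0.0189]
tcp_rot: [-90.0, 0.0, -0.0]
wrist_force: [-8.6, -3.2, 12.6]
opening: 0.0504
```

Emit:
{"api": "move_arm", "payload": {"deltas": [[[0, -0.001, 0, 0], [0, -0.001, 0, 0], [0, -0.01, 0, 0], [0, -0.05, 0, 0], [0, -0.09, 0, 0]]], "claw": 0.075}}

```text
time: 17.95
ee_pos: [0.6559, 0.1476, 0.1081]
tcp_rot: [-90.0, 0.1, 0.0]
wrist_force: [0.5, 0.2, 0.1]
opening: 0.0749
```

Emit:
{"api": "move_arm", "payload": {"deltas": [[[-0.0234, 0, -0.042, 0], [-0.0468, 0, -0.084, 0], [-0.0702, 0, -0.126, 0], [-0.0936, 0, -0.168, 0], [-0.117, 0, -0.21, 0]]]}}

```text
time: 18.45
ee_pos: [0.5387, -0.0636, 0.1084]
tcp_rot: [-90.0, -0.1, 0.0]
wrist_force: [0.3, -0.6, -0.4]
opening: 0.075
```

Emit:
{"api": "move_arm", "payload": {"deltas": [[[-0.0234, 0, -0.042, -2], [-0.0468, 0, -0.084, -4], [-0.0702, 0, -0.126, -6], [-0.0936, 0, -0.168, -8], [-0.117, 0.01, -0.2095, -10]]]}}

```text
time: 18.95
ee_pos: [0.4222, -0.2738, 0.0996]
tcp_rot: [-90.1, -0.1, 10.1]
wrist_force: [0.9, 0.1, -0.4]
opening: 0.0752
```

```bash
python3 - <<'E'
from workcell import *
from h import *
o=get_obs(); print(o["ee_pos"].round(4),o["tcp_rot"],o["opening"],o["time"])
s=camera("scene");P=cloud(s);d=camera("side");p=cloud(d);w=camera("wrist");W=cloud(w)
for n,A in(("scene",P),("side",p)):
    h,r=.026,.035
    m=(np.hypot(A[...,0]-.655,A[...,1]-.147)<r)&(abs(A[...,2]-h)<.004)
    print(n,h,cv2.minEnclosingCircle(A[m][:,:2].astype(np.float32)),np.median(A[m][:,2]),m.sum())
    m=(np.hypot(A[...,0]-.655,A[...,1]-.147)<.02)&(A[...,2]>.033)&(A[...,2]<.07); print("post",n,np.median(A[m],0),m.sum())
m=(np.hypot(W[...,0]-.4225,W[...,1]+.272)<.04)&(abs(W[...,2]-.0185)<.003);print("nut",cv2.minEnclosingCircle(W[m][:,:2].astype(np.float32)))
cv2.imwrite("pics/w8.png",np.hstack([cv2.resize(s["color"][150:250,340:450],None,fx=3.2,fy=3.2),cv2.resize(w["color"][100:350,190:460],None,fx=1.28,fy=1.28)]))
E
```

```text
[ 0.4222 -0.2738  0.0996] [-90.1313535   -0.14135418  10.09177855] 0.07522573251432549 18.95
scene 0.026 ((0.6553069353103638, 0.14450117945671082), 0.027855806052684784) 0.02555985970457686 191
post scene [0.65795933 0.142057   0.05059696] 45
side 0.026 ((0.6531820893287659, 0.14773662388324738), 0.0273229219019413) 0.02408495069837202 261
post side [0.65015814 0.14948124 0.04908825] 69
nut ((0.4225025773048401, -0.27219390869140625), 0.028637252748012543)
```

View pics/w8.png

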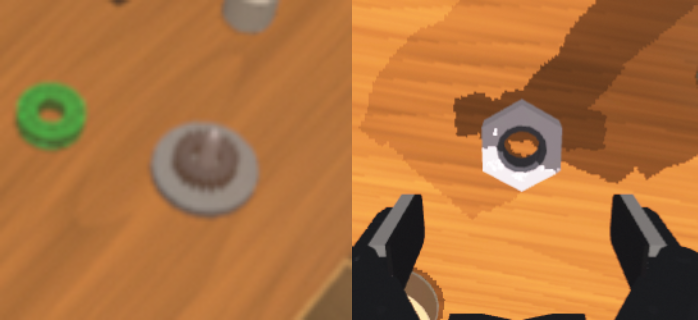

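Gear is flat on the round stand, and the nut's flats are square to the jaws. Grasping the nut.

Emit:
{"api": "move_arm", "payload": {"deltas": [[[0, 0.03, 0, 0], [0, 0.06, 0, 0], [0, 0.085, 0, 0], [0, 0.0935, 0, 0], [0, 0.0935, 0, 0]]]}}

```text
time: 19.6
ee_pos: [0.4226, -0.2708, 0.0038]
tcp_rot: [-89.9, 0.1, 10.1]
wrist_force: [-0.5, 0.7, 0.4]
opening: 0.0751
```

Emit:
{"api": "move_arm", "payload": {"deltas": [[[0, 0, 0, 0], [0, 0, 0, 0], [0, 0, 0, 0], [0, 0, 0, 0], [0, 0, 0, 0]]], "claw": 0.03}}

```text
time: 20.1
ee_pos: [0.4238, -0.2722, 0.0063]
tcp_rot: [-90.1, -0.1, 10.0]
wrist_force: [-0.8, 1.8, 5.1]
opening: 0.0488
```

Emit:
{"api": "move_arm", "payload": {"deltas": [[[0, -0.03, 0, 0], [0, -0.06, 0, 0], [0, -0.1, 0, 0], [0, -0.1, 0, 0], [0, -0.1, 0, 0]]]}}

```text
time: 20.6
ee_pos: [0.4232, -0.2722, 0.1055]
tcp_rot: [-90.1, -0.1, 10.0]
wrist_force: [0.0, -0.2, -2.6]
opening: 0.0483
```

```bash
python3 - <<'E'
from workcell import *
from h import *
o=get_obs(); print(o["ee_pos"].round(4),o["tcp_rot"],o["opening"],o["time"],o["wrist_force"])
c=camera("wrist"); print(tilt(c,320,262,52,.06))
E
```

```text
[ 0.4232 -0.2722  0.1055] [-90.09952619  -0.1110174    9.99504866] 0.04832026183733485 20.6 [ 0.0340442  -0.18689532 -2.5928319 ]
{'n': array([0.002, 0.001, 1.   ]), 'mean': array([ 0.4206, -0.2722,  0.1184]), 'bbox': [array([ 0.3936, -0.2978,  0.1174]), array([ 0.4489, -0.2466,  0.1195])], 'N': 5381, 'of': 7574}
```

Emit:
{"api": "move_arm", "payload": {"deltas": [[[0.03, 0, 0.037, 0], [0.06, 0, 0.074, 0], [0.09, 0, 0.111, 0], [0.12, 0, 0.148, 0], [0.15, 0, 0.185, 0]]]}}

```text
time: 21.15
ee_pos: [0.538, -0.0616, 0.1027]
tcp_rot: [-90.0, 0.1, 10.0]
wrist_force: [1.1, -0.3, -1.2]
opening: 0.0484
```

Emit:
{"api": "move_arm", "payload": {"deltas": [[[0.03, 0, 0.037, 0], [0.06, 0, 0.074, 0], [0.09, 0, 0.111, 0], [0.12, 0, 0.148, 0], [0.152, 0, 0.187, 0]]]}}

```text
time: 21.65
ee_pos: [0.6551, 0.1483, 0.1023]
tcp_rot: [-90.0, 0.1, 10.0]
wrist_force: [1.2, 0.5, -2.7]
opening: 0.0486
```

Emit:
{"api": "move_arm", "payload": {"deltas": [[[0, 0.01, 0, 0], [0, 0.02, 0, 0], [0, 0.03, 0, 0], [0, 0.03, 0, 0]]]}}

```text
time: 22.05
ee_pos: [0.6537, 0.1452, 0.0718]
tcp_rot: [-90.0, 0.2, 9.9]
wrist_force: [-0.8, -0.3, -2.7]
opening: 0.0484
```

```bash
python3 - <<'E'
from workcell import *
from h import *
o=get_obs(); print(o["ee_pos"].round(4),o["opening"],o["time"],o["wrist_force"])
c=camera("wrist"); print(tilt(c,320,262,52,.06))
E
```

```text
[0.6537 0.1452 0.0718] 0.04841292956120199 22.05 [-0.7865781 -0.2532842 -2.650136 ]
{'n': array([0.004, 0.001, 1.   ]), 'mean': array([0.651 , 0.1452, 0.0846]), 'bbox': [array([0.6242, 0.1196, 0.0835]), array([0.6797, 0.1708, 0.0856])], 'N': 5362, 'of': 7678}
```

Emit:
{"api": "move_arm", "payload": {"deltas": [[[0.002, 0.01, 0.001, 0], [0.002, 0.02, 0.001, 0], [0.002, 0.032, 0.001, 0], [0.002, 0.041, 0.001, 0], [0.002, 0.0435, 0.001, 0]]]}}

```text
time: 22.6
ee_pos: [0.6567, 0.1478, 0.0316]
tcp_rot: [-90.0, -0.0, 10.0]
wrist_force: [-9.4, -3.1, 22.6]
opening: 0.0482
```

Emit:
{"api": "move_arm", "payload": {"deltas": [[[0, 0.001, 0, 0], [0, 0.001, 0, 0]]]}}

```text
time: 22.8
ee_pos: [0.6567, 0.1478, 0.0317]
tcp_rot: [-90.0, -0.0, 10.0]
wrist_force: [-8.3, -3.1, 14.9]
opening: 0.0483
```

Seated (TCP 31.7 − 5 ≈ 26 mm). Releasing and retreating.

Emit:
{"api": "move_arm", "payload": {"deltas": [[[0, -0.001, 0, 0], [0, -0.001, 0, 0], [0, -0.01, 0, 0], [0, -0.05, 0, 0], [0, -0.1, 0, 0]]], "claw": 0.075}}

```text
time: 23.3
ee_pos: [0.6557, 0.1477, 0.1287]
tcp_rot: [-90.0, 0.3, 10.0]
wrist_force: [0.7, -0.5, 0.1]
opening: 0.075
```

Emit:
{"api": "move_arm", "payload": {"deltas": [[[-0.045, -0.02, 0, 0], [-0.09, -0.04, 0, 0], [-0.135, -0.06, 0, 0], [-0.18, -0.08, 0, 0], [-0.22, -0.1, 0, 0]]]}}

```text
time: 23.8
ee_pos: [0.4383, 0.1094, 0.231]
tcp_rot: [-90.0, -0.0, 10.0]
wrist_force: [-0.0, -0.3, 1.2]
opening: 0.075
```

```bash
python3 - <<'E'
from workcell import *
from h import *
o=get_obs(); print(o["ee_pos"].round(4),o["opening"],o["time"])
s=camera("scene");d=camera("side")
for n,c in(("scene",s),("side",d)):
    A=cloud(c)
    for k,x,y,h,r in(("nut",.6545,.147,.044,.035),("bearing",.637,-.194,.064,.035),("jar",.583,.316,.06,.035),("tape",.572,-.347,.024,.05),("stapler",.442,.263,.042,.06)):
        m=(np.hypot(A[...,0]-x,A[...,1]-y)<r)&(abs(A[...,2]-h)<.004)
        if m.sum()>5: print(n,k,cv2.minEnclosingCircle(A[m][:,:2].astype(np.float32)),np.median(A[m][:,2]).round(4),m.sum())
cv2.imwrite("pics/w9.png",np.hstack([cv2.resize(s["color"][120:330,220:450],None,fx=1.7,fy=1.7),cv2.resize(d["color"][80:290,170:400],None,fx=1.7,fy=1.7)]))
E
```

```text
[0.4383 0.1094 0.231 ] 0.07503548661124174 23.8
scene nut ((0.6559100151062012, 0.14569449424743652), 0.02887405827641487) 0.0438 239
scene bearing ((0.638305127620697, -0.1934221088886261), 0.02405768819153309) 0.0641 245
scene jar ((0.5845596790313721, 0.3153131902217865), 0.023996254429221153) 0.0599 158
scene tape ((0.5716646909713745, -0.34801560640335083), 0.03626079484820366) 0.024 403
scene stapler ((0.4424945116043091, 0.26197704672813416), 0.04849797487258911) 0.0414 226
side nut ((0.6543782949447632, 0.14768101274967194), 0.02846122719347477) 0.0422 330
side bearing ((0.6303861141204834, -0.19781792163848877), 0.020106066018342972) 0.0618 33
side jar ((0.5813133120536804, 0.31692758202552795), 0.023126324638724327) 0.0582 433
side tape ((0.5718185901641846, -0.34623679518699646), 0.03676155209541321) 0.0223 194
side stapler ((0.4405674338340759, 0.2626064419746399), 0.04840763285756111) 0.0403 735
```

View pics/w9.png

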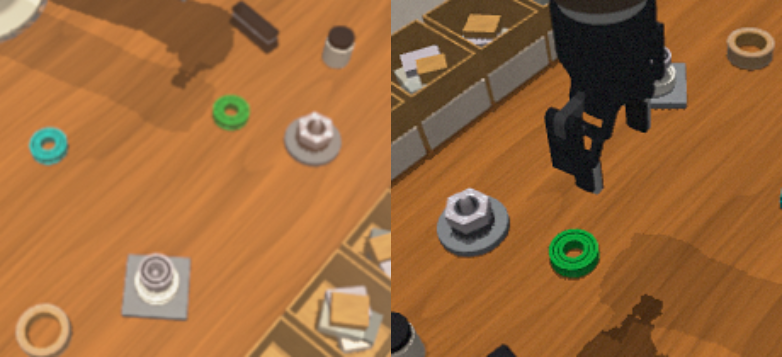

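Both kits are stacked flat, and the bystanders and look-alikes look unmoved. Handing in.

```bash
python3 -c "
from workcell import *
print(job_done())"
```

```text
the job is handed in; nothing more can be done
None
```

Both repair kits are made up and the job is handed in, at about 24 s on the robot clock. The square stand holds the pulley, then the spacer, then the bearing; the round stand holds the gear with the nut on top.

My last checks, from the scene camera and a final look at both stands:
- **Square stand:** the tops measured about 30 mm (pulley), 50 mm (spacer) and 64 mm (bearing), which matches the parts lying flat over the post. At the very end the arm hid most of this stand from the side camera, so its last full two-camera check was just after the bearing was placed.
- **Round stand:** the gear top measured about 26 mm and the nut top 44 mm, also flat.
- **Side camera:** it read heights 1–2 mm lower throughout, which is within its calibration error.
- **Gripper:** it was open and well clear of everything. Contact forces while placing showed at most 26 N at the wrist at the ends of moves.
- **Left alone:** the jar, stapler and tape roll measured within about 2 mm of where they started, which is within camera error. The green and turquoise look-alikes were not touched.

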